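# Snap the lid of the food box shut all the way round

### The arm

A 7-joint arm with a two-finger parallel gripper is mounted at the origin on a cart in front of the work surface, level with it; the furniture and walls round the work are solid. World frame = base frame: x ahead of the robot, y to its left, z up, the work surface at z = 0. Lengths are in m, angles in rad, forces in N, time in s.
With the tool pointing down it reaches from about 0.4 to 0.85 m from the base axis. Payload 6.9 kg.
Tool frame: the origin (TCP) lies at the very end of the fingers, on their centre line; the grasp point (between the pads) lies grip_depth behind it (grip_depth is the distance from the TCP to the grasp point, in m); z points along the fingers, y is the line along which they close (so a half turn about z gives the same grasp; the last joint's range is limited). The gripper opens to 85 mm and grips with 20 to 120 N. Pads are 22 mm wide; open, the fingers measure 114 mm over their backs; the gripper's body (76 mm by 85 mm) begins 54 mm behind the grasp point. The pads swing forward as they close: fully open they stand 13 mm farther back than shut.
Start: joints at [1.337, 0.507, -0.238, 1.5, 0.126, 1.149, -0.155], TCP at [0.208, -0.589, 0.231] pointing down, gripper open.
Joint ranges: [-3.08, 3.08], [-0.24, 2.05], [-1.43, 1.35], [0, 2.5], [-1.52, 4.66], [0.17, 1.96], [-2.89, 2.89]. Speed limits (rad/s): [2.39, 2.39, 3.14, 3.14, 3.14, 3.14, 3.14].

### API

Orientations are given as a rotation vector (axis times angle).
In Python, from rig import observe, grab_frame, hand_in, grip_depth gives the robot as it stands. The module is installed in compiled form; this text tells all that it offers.
- The arm moves only by the tool move_arm, never from a script. Its argument "increments" is a list of rows, each a list of 7 numbers: the gripper command: -1 is shut, 1 is fully open, values between are in proportion, then the shift along the tool's x, y, z in m, then the turn, a rotation vector about the tool's x, y, z in degrees. A call has 1 to 20 rows; each row is the pose to reach, as a shift and turn from the pose commanded when the call began, along the tool's axes at that moment; what a row does not reach only later rows make up. A row lasts 1/12 s, in which the tool goes at most 41.7 mm and 7.16 degrees, less where a joint would pass 70% of its speed; a pose out of reach is approached as far as the arm can. A call with a gripper value outside its range is refused whole. The fingers move at their own pace and stop on an object; "squeeze" is the grip in N (left out, the last holds). Time passes only in rows, so rows that repeat a pose let the fingers close. It gives the time, the measured TCP pose, the force, the opening and the grip force at its end, in the units of the state.
- observe(): the state, without advancing time (a new reading comes with each control period).
- grab_frame(name): name is "side" or "top"; returns a dict with "color" (480x640x3 uint8, red, green, blue), "fx", "fy", "cx", "cy" (pixels), "dist_coeffs" ([k1, k2, p1, p2, k3] as OpenCV has them; the pictures are not rectified), "pose" (4x4, takes a point from camera to world coordinates). Camera axes: x right, y down, z forward; pixel columns grow to the right and rows downward; lengths in m; the calibration is good to about 2 mm. A picture is of the moment at which its call begins. There is no depth.
- hand_in(): hands the job in; it is judged then, once.
The state is a dict: "clock": time; "joint_pos": joint angles; "joint_vel": joint speeds; "tau": joint torques, N m; "eef_pos": TCP position; "tool_rot": TCP orientation; "wrist_force": force on the tool from outside, world axes, zero at the start; "moment": the same for the moment, N m; "width": finger opening in m; "finger_force": force on a finger pad.
Only numpy, scipy, OpenCV 4.12 (cv2) and the standard library are available. Lean on these libraries where they do the work, as an engineer would, in place of code of your own. Each camera call takes 0.05 s, during which the arm holds its last target. There are 200 camera calls.

### The job

The grey lid lies on the glass food box, but sections of its rim still stand up. Go round the rim and press each raised section down with the fingertips until all four are clicked shut; do not slam or crush the lid. Grasp nothing: leave the box standing in its place without lifting it or pushing it about, and leave the things round it alone.

Things in the scene. Friction and masses are not known exactly. Their poses are not given: they have to be found in the camera images.
- box_center (a point): The food box: a clear glass box, walls 160 x 115 mm and 58 mm high, about 0.75 kg, standing loose on the worktop with its grey plastic lid on (lid 176 x 131 mm, rim top 64 mm above the worktop where shut, middle panel recessed to 58 mm, four fixed corners). This point is the box's centre, 30 mm above its underside; x runs along the long sides, y along the short sides, z up.
- rim_long_a (a joint): Rim section of the lid on the long side at the box's +y, 122 mm long, 26 mm wide: a plate 5 mm thick, hinged along its inner edge. 0 = standing up (outer edge about 8 mm too high), 0.32 rad = pressed down and clicked shut. It snaps over a sprung bead: the stiffest point is at the start, and pushed past half-way (about 0.17) it clicks down by itself and stays, let go before that it springs back up. It stands up at the start.
- rim_long_a_top (a point): Point on the upper face of that rim section, at the middle of its length, 18 mm out from the hinge (8 mm in from the outer edge); it moves with the section: 69 mm above the worktop standing up, 64 mm when shut. Pressing straight down here takes about 5 N to make it click, nearer the hinge more. x points outward from the box (upward at 0.32 rad while standing up), y along the section.
- rim_short_a (a joint): Rim section of the lid on the short side at the box's -x, 77 mm long, 26 mm wide: a plate 5 mm thick, hinged along its inner edge. 0 = standing up (outer edge about 8 mm too high), 0.32 rad = pressed down and clicked shut. It snaps over a sprung bead: the stiffest point is at the start, and pushed past half-way (about 0.17) it clicks down by itself and stays, let go before that it springs back up. It stands up at the start.
- rim_short_a_top (a point): Point on the upper face of that rim section, at the middle of its length, 18 mm out from the hinge (8 mm in from the outer edge); it moves with the section: 69 mm above the worktop standing up, 64 mm when shut. Pressing straight down here takes about 5 N to make it click, nearer the hinge more. x points outward from the box (upward at 0.32 rad while standing up), y along the section.
- rim_long_b (a joint): Rim section of the lid on the long side at the box's -y, 122 mm long, 26 mm wide: a plate 5 mm thick, hinged along its inner edge. 0 = standing up (outer edge about 8 mm too high), 0.32 rad = pressed down and clicked shut. It snaps over a sprung bead: the stiffest point is at the start, and pushed past half-way (about 0.17) it clicks down by itself and stays, let go before that it springs back up. It stands up at the start.
- rim_long_b_top (a point): Point on the upper face of that rim section, at the middle of its length, 18 mm out from the hinge (8 mm in from the outer edge); it moves with the section: 69 mm above the worktop standing up, 64 mm when shut. Pressing straight down here takes about 5 N to make it click, nearer the hinge more. x points outward from the box (upward at 0.32 rad while standing up), y along the section.
- rim_short_b (a joint): Rim section of the lid on the short side at the box's +x, 77 mm long, 26 mm wide: a plate 5 mm thick, hinged along its inner edge. 0 = standing up (outer edge about 8 mm too high), 0.32 rad = pressed down and clicked shut. It snaps over a sprung bead: the stiffest point is at the start, and pushed past half-way (about 0.17) it clicks down by itself and stays, let go before that it springs back up. This one may already be shut at the start.
- rim_short_b_top (a point): Point on the upper face of that rim section, at the middle of its length, 18 mm out from the hinge (8 mm in from the outer edge); it moves with the section: 69 mm above the worktop standing up, 64 mm when shut. Pressing straight down here takes about 5 N to make it click, nearer the hinge more. x points outward from the box (upward at 0.32 rad while standing up), y along the section.
- mug: Bystander: small coffee cup, 61 x 86 x 51 mm; origin under its centre. Leave it alone.
- tub: Bystander: yoghurt tub, 72 mm across, 71 mm high; origin under its centre. Leave it alone.
- cream_pot: Bystander: low round pot with a lid, 63 mm across, 34 mm high; origin under its centre. Leave it alone.
- timer: Bystander: round kitchen timer, 63 mm across, 53 mm high; origin under its centre. Leave it alone.
- fork: Bystander: table fork, 193 x 26 x 15 mm, lying on the worktop; origin under its centre. Leave it alone.
- food_box: The same food box with its lid; origin under its centre, on the worktop; axes as at box_center.
There are look-alikes about, which are no part of the job. Of the things that look like the food_box, the larger one is meant.

How it is judged:
At the end, for the whole second after the job is handed in: All four rim sections are shut (joint above 0.27 of 0.32 rad), and the box stands flat and at rest on the worktop within 50 mm of where it stood (value of joint each of rim_long_a, rim_short_a, rim_long_b, rim_short_b above 0.27 rad and height (world z) of box_center below 0.036 m and angle between box_center's own z axis and vertical below 0.05 rad and distance of box_center from where it was at the start of the episode below 0.05 m and linear speed of food_box below 0.02 m/s); the robot touches nothing.
It fails at once if the food box is lifted or tipped (height (world z) of box_center above 0.045 m or angle between box_center's own z axis and vertical above 0.2 rad).
It fails at once if the food box is pushed more than 50 mm from its place (distance of box_center from where it was at the start of the episode above 0.05 m).
It fails at once if the lid is pressed with more than 80 N (crushed) (contact force between any of the arm, the fingers and food_box above 80 N).
It fails at once if a bystander is moved more than 30 mm (distance of any of mug, tub, cream_pot, timer, fork from where it was at the start of the episode above 0.03 m).
It also fails if it takes over 48 s, if anything falls off the work surface, if the arm or the gripper's body presses on something with over 40 N, if the wrist force passes 120 N, or if a joint passes its speed limit or range.

## Working session

There is one attempt and no reset: what is moved stays moved. The work goes in short steps, Python scripts to look and compute and a tool call to move; the robot and the scene stay as the last step left them, time stands still between calls to the robot, and variables do not carry over. Pictures are saved under pics/ and viewed, at most 10 in all, crops included, and the job is handed in when it is done.

Besides the shell and the picture viewer there is one more tool, called after "Request:" as a command line: name --pt "numbers of a row" for each row, then --argument value for the rest. move_arm: Moves the arm, as the interface text tells. Its arguments: {"type":"object","properties":{"increments":{"type":"array"},"squeeze":{"type":"number"}},"required":["increments"]}

```bash
mkdir -p pics
cat > h.py <<'E'
import numpy as np,cv2
from rig import *
def K(f): return np.array([[f['fx'],0,f['cx']],[0,f['fy'],f['cy']],[0,0,1.]])
def pix2w(f,px,z):
    p=cv2.undistortPoints(np.array(px,float).reshape(-1,1,2),K(f),np.array(f['dist_coeffs'])).reshape(-1,2)
    T=np.array(f['pose']);d=np.c_[p,np.ones(len(p))]@T[:3,:3].T
    return T[:3,3]+d*((z-T[2,3])/d[:,2])[:,None]
def w2pix(f,P):
    T=np.linalg.inv(np.array(f['pose']))
    return cv2.projectPoints(np.array(P,float).reshape(-1,1,3),cv2.Rodrigues(T[:3,:3])[0],T[:3,3],K(f),np.array(f['dist_coeffs']))[0].reshape(-1,2)
def save(n,im): cv2.imwrite('pics/'+n,im[...,::-1])
E
python3 - <<'E'
from h import *
for n in('top','side'):
    f=grab_frame(n); save(n+'0.png',f['color']); print(n,np.round(f['pose'],3).tolist(),f['fx'])
s=observe();print(s['clock'],s['eef_pos'],s['tool_rot'],s['wrist_force'],grip_depth)
E
```

```text
top [[0.021, -0.998, 0.062, 0.422], [-1.0, -0.023, -0.018, 0.007], [0.02, -0.061, -0.998, 1.583], [0.0, 0.0, 0.0, 1.0]] 611.597846752707
side [[-0.931, -0.25, 0.266, 0.201], [-0.364, 0.619, -0.696, 0.798], [0.009, -0.745, -0.667, 0.84], [0.0, 0.0, 0.0, 1.0]] 573.9587058960464
0.1 [ 0.20807152 -0.58888116  0.23052678] [-3.09484866e+00 -5.30856625e-01  4.99825599e-04] [-0.27441962  0.31249782 -0.09552383] 0.0187
```

View pics/top0.png

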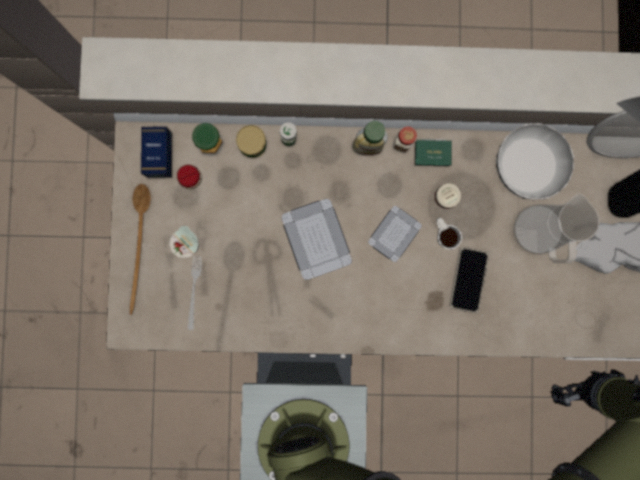

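View pics/side0.png

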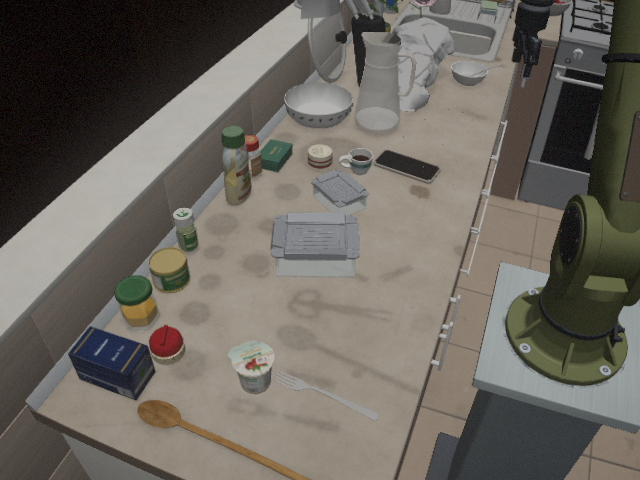

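Two lidded boxes could be meant: the larger at top (317,239) / side (316,243), and the smaller at top (395,234) / side (340,190). I choose the larger and check it in a close crop.

Run:
```python
import cv2,numpy as np
a=cv2.imread('pics/top0.png')[190:290,270:365]; b=cv2.imread('pics/side0.png')[205:283,262:367]
a=cv2.resize(a,None,fx=4,fy=4,interpolation=cv2.INTER_CUBIC);b=cv2.resize(b,None,fx=4,fy=4,interpolation=cv2.INTER_CUBIC)
o=np.zeros((400,800,3),np.uint8);o[:,:380]=a;o[:312,380:800]=b
cv2.imwrite('pics/crop.png',o)
```

```text
(no output)
```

View pics/crop.png

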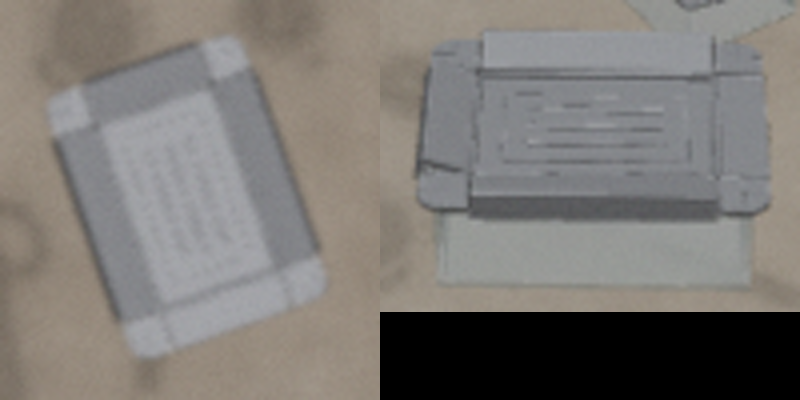

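The left half of the crop is the larger box from above: corners at crop (46,98), (243,36), (328,290), (130,357). Both long sections and the far short one look darker, so raised. The near short one is light, so shut, and the side view agrees.

Run:
```python
from h import *
from scipy.spatial.transform import Rotation as R
f=grab_frame('top');g=grab_frame('side')
c=np.array([[46,98],[243,36],[328,290],[130,357]])/4+[270,190]-0.375
P=pix2w(f,c,.064)
print(P.round(3)); print([np.linalg.norm(P[i]-P[(i+1)%4]).round(4) for i in range(4)])
C=P.mean(0)[:2]; u=P[0]+P[1]-P[2]-P[3]; v=P[0]+P[3]-P[1]-P[2]
a=np.arctan2(u[1],u[0]); b=np.arctan2(-v[0],v[1]);print('C',C,'ang long',np.degrees([a,b]))
a=(a*176+b*131)/307
e=np.array([np.cos(a),np.sin(a)]);n=np.array([-e[1],e[0]])
# inner panel side-check: project the fixed corners into side view crop coords
W=[np.r_[C+sx*.088*e+sy*.0655*n,.064] for sx in(1,-1) for sy in(1,-1)]
print(((w2pix(g,W)-[262,205])*4).round(0).tolist())
s=observe()
for k,p in dict(far=C+e*.080,near=C-e*.080,left=C+n*.0575,right=C-n*.0575).items(): print(k,p.round(4))
Rt=R.from_rotvec(s['tool_rot']);print(Rt.as_matrix().round(3),np.degrees(a))
# tool y angle
y=Rt.as_matrix()[:,1];print('tool y ang',np.degrees(np.arctan2(y[1],y[0])),s['eef_pos'],s['width'])
```

```text
[[ 0.583  0.067  0.064]
 [ 0.625 -0.055  0.064]
 [ 0.467 -0.111  0.064]
 [ 0.423  0.011  0.064]]
[np.float64(0.1291), np.float64(0.1673), np.float64(0.1299), np.float64(0.1695)]
C [ 0.52427255 -0.02188712] ang long [19.42999222 19.40793378]
[[26.0, 200.0], [51.0, 32.0], [385.0, 211.0], [381.0, 41.0]]
far [0.5997 0.0047]
near [ 0.4488 -0.0485]
left [0.5052 0.0323]
right [ 0.5434 -0.0761]
[[ 0.943  0.333 -0.   ]
 [ 0.333 -0.943  0.001]
 [-0.    -0.001 -1.   ]] 19.420579662664387
tool y ang -70.53154800680306 [ 0.20816536 -0.58901914  0.23076966] 0.08546568509035829
```

Request:
move_arm --pt "-1 0.025 -0.019 0 0 0 0" --pt "-1 0.055 -0.042 0 0 0 0" --pt "-1 0.085 -0.064 0.01 0 0 0" --pt "-1 0.115 -0.087 0.02 0 0 0" --pt "-1 0.145 -0.11 0.03 0 0 0" --pt "-1 0.175 -0.133 0.04 0 0 0" --pt "-1 0.205 -0.155 0.05 0 0 0" --pt "-1 0.235 -0.178 0.06 0 0 0" --pt "-1 0.265 -0.201 0.07 0 0 0" --pt "-1 0.295 -0.224 0.08 0 0 0" --pt "-1 0.325 -0.246 0.09 0 0 0" --pt "-1 0.355 -0.269 0.1 0 0 0" --pt "-1 0.385 -0.292 0.11 0 0 0" --pt "-1 0.415 -0.315 0.12 0 0 0" --pt "-1 0.445 -0.337 0.125 0 0 0" --pt "-1 0.465 -0.353 0.13 0 0 0" --pt "-1 0.48 -0.364 0.13 0 0 0" --pt "-1 0.487 -0.369 0.13 0 0 0" --pt "-1 0.487 -0.369 0.13 0 0 0" --pt "-1 0.487 -0.369 0.13 0 0 0"

```text
clock: 1.87
eef_pos: [0.544, -0.0799, 0.1012]
tool_rot: [3.096, 0.531, -0.001]
wrist_force: [-1.3, 0.2, 0.6]
width: 0.0001
finger_force: 0.0
```

Run:
```python
from h import *
s=observe();print(s['clock'],s['eef_pos'],s['tool_rot'],s['wrist_force'],s['width'])
f=grab_frame('top');g=grab_frame('side')
a=cv2.resize(f['color'][180:300,260:380],None,fx=3.3,fy=3.3);b=cv2.resize(g['color'][170:290,250:370],None,fx=3.3,fy=3.3)
save('c1.png',np.hstack([a,b]))
```

```text
1.8667 [ 0.54401121 -0.07989202  0.1012032 ] [ 3.09584438e+00  5.30858388e-01 -1.14994820e-03] [-1.300176    0.21952649  0.61510205] 8.869951663383806e-05
```

View pics/c1.png

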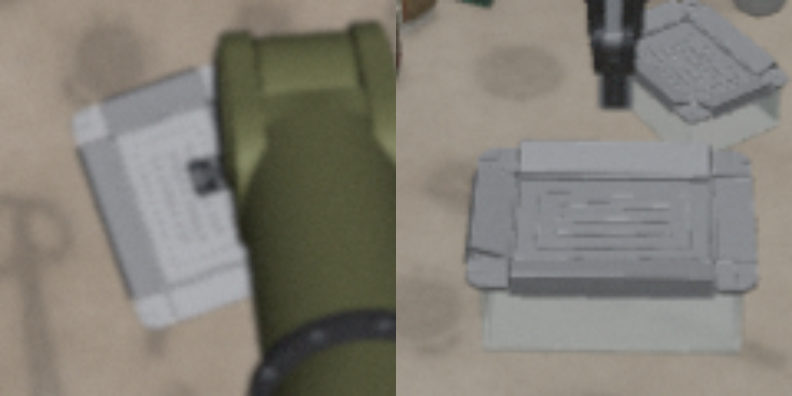

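The tip hangs above the far long section in the side view, at crop (615,105), and fits the estimate. I press down gently.

Request:
move_arm --pt "-1 0 0 0.012 0 0 0" --pt "-1 0 0 0.024 0 0 0" --pt "-1 0 0 0.027 0 0 0" --pt "-1 0 0 0.029 0 0 0" --pt "-1 0 0 0.031 0 0 0" --pt "-1 0 0 0.033 0 0 0" --pt "-1 0 0 0.035 0 0 0" --pt "-1 0 0 0.036 0 0 0"

```text
clock: 2.63
eef_pos: [0.5447, -0.0789, 0.0654]
tool_rot: [-3.096, -0.531, -0.001]
wrist_force: [-0.2, 0.3, 0.4]
width: -0.0002
finger_force: 0.0
```

Request:
move_arm --pt "-1 0 0 0.001 0 0 0" --pt "-1 0 0 0.0015 0 0 0" --pt "-1 0 0 0.002 0 0 0" --pt "-1 0 0 0.002 0 0 0"

```text
clock: 2.97
eef_pos: [0.5447, -0.0787, 0.0639]
tool_rot: [3.096, 0.532, 0.001]
wrist_force: [-1.7, 0.1, 6.8]
width: -0.0003
finger_force: 3.3
```

That is firm contact at the shut height of 64 mm, so it clicked. Next is the opposite long section, across the box along -y of the tool.

Request:
move_arm --pt "-1 0 0 -0.012 0 0 0" --pt "-1 0 0 -0.025 0 0 0" --pt "-1 0 -0.03 -0.025 0 0 0" --pt "-1 0 -0.06 -0.025 0 0 0" --pt "-1 0 -0.09 -0.025 0 0 0" --pt "-1 0 -0.115 -0.025 0 0 0" --pt "-1 0 -0.121 -0.023 0 0 0" --pt "-1 0 -0.121 -0.015 0 0 0" --pt "-1 0 -0.121 -0.01 0 0 0" --pt "-1 0 -0.121 -0.008 0 0 0" --pt "-1 0 -0.121 -0.006 0 0 0" --pt "-1 0 -0.121 -0.004 0 0 0" --pt "-1 0 -0.121 -0.002 0 0 0" --pt "-1 0 -0.121 -0.001 0 0 0" --pt "-1 0 -0.121 0 0 0 0" --pt "-1 0 -0.121 0 0 0 0"

```text
clock: 4.3
eef_pos: [0.5042, 0.034, 0.0639]
tool_rot: [3.096, 0.529, 0.0]
wrist_force: [-2.4, -1.6, 9.4]
width: -0.0001
finger_force: 4.2
```

Request:
move_arm --pt "-1 0 0 -0.012 0 0 0" --pt "-1 0 0 -0.025 0 0 0" --pt "-1 0.025 0.018 -0.025 0 0 0" --pt "-1 0.05 0.036 -0.025 0 0 0" --pt "-1 0.075 0.054 -0.025 0 0 0" --pt "-1 0.083 0.06 -0.023 0 0 0" --pt "-1 0.083 0.06 -0.015 0 0 0" --pt "-1 0.083 0.06 -0.01 0 0 0" --pt "-1 0.083 0.06 -0.008 0 0 0" --pt "-1 0.083 0.06 -0.006 0 0 0" --pt "-1 0.083 0.06 -0.004 0 0 0" --pt "-1 0.083 0.06 -0.002 0 0 0" --pt "-1 0.083 0.06 -0.001 0 0 0" --pt "-1 0.083 0.06 0 0 0 0" --pt "-1 0.083 0.06 0 0 0 0"

```text
clock: 5.55
eef_pos: [0.6014, 0.0064, 0.0639]
tool_rot: [-3.096, -0.532, 0.002]
wrist_force: [-4.0, 0.3, 7.0]
width: -0.0
finger_force: 3.9
```

Next is the near short section, pressed to be safe: 163 mm back along -x.

Request:
move_arm --pt "-1 0 0 -0.012 0 0 0" --pt "-1 0 0 -0.025 0 0 0" --pt "-1 -0.03 0 -0.025 0 0 0" --pt "-1 -0.06 0 -0.025 0 0 0" --pt "-1 -0.09 0 -0.025 0 0 0" --pt "-1 -0.12 0 -0.025 0 0 0" --pt "-1 -0.15 0 -0.025 0 0 0" --pt "-1 -0.163 0 -0.022 0 0 0" --pt "-1 -0.163 0 -0.015 0 0 0" --pt "-1 -0.163 0 -0.01 0 0 0" --pt "-1 -0.163 0 -0.008 0 0 0" --pt "-1 -0.163 0 -0.006 0 0 0" --pt "-1 -0.163 0 -0.004 0 0 0" --pt "-1 -0.163 0 -0.002 0 0 0" --pt "-1 -0.163 0 -0.001 0 0 0" --pt "-1 -0.163 0 0 0 0 0" --pt "-1 -0.163 0 0 0 0 0"

```text
clock: 6.97
eef_pos: [0.4491, -0.0479, 0.0639]
tool_rot: [3.096, 0.532, 0.001]
wrist_force: [-2.8, 1.3, 9.2]
width: -0.0003
finger_force: 4.4
```

Now I rise and back off towards the small-box side, so the cameras see the lid.

Request:
move_arm --pt "-1 0 0 -0.02 0 0 0" --pt "-1 0 0 -0.05 0 0 0" --pt "-1 0 0 -0.085 0 0 0" --pt "-1 0 0 -0.12 0 0 0" --pt "-1 0 0.03 -0.145 0 0 0" --pt "-1 0 0.06 -0.15 0 0 0" --pt "-1 0 0.095 -0.15 0 0 0" --pt "-1 0 0.13 -0.15 0 0 0" --pt "-1 0 0.165 -0.15 0 0 0" --pt "-1 0 0.2 -0.15 0 0 0" --pt "-1 0 0.23 -0.15 0 0 0" --pt "-1 0 0.245 -0.15 0 0 0" --pt "-1 0 0.25 -0.15 0 0 0" --pt "-1 0 0.25 -0.15 0 0 0"

```text
clock: 8.13
eef_pos: [0.5319, -0.2848, 0.2126]
tool_rot: [-3.096, -0.528, 0.001]
wrist_force: [-0.5, 0.2, 0.1]
width: 0.0001
finger_force: 0.0
```

Run:
```python
from h import *
s=observe();print(s['clock'],s['eef_pos'],s['wrist_force'])
f=grab_frame('top');g=grab_frame('side')
a=cv2.resize(f['color'][190:290,270:370],None,fx=4,fy=4,interpolation=2);b=cv2.resize(g['color'][190:290,262:362],None,fx=4,fy=4,interpolation=2)
save('c2.png',np.hstack([a,b]))
```

```text
8.1333 [ 0.5318736  -0.28478682  0.21262053] [-0.51641676  0.20015344  0.10204996]
```

View pics/c2.png

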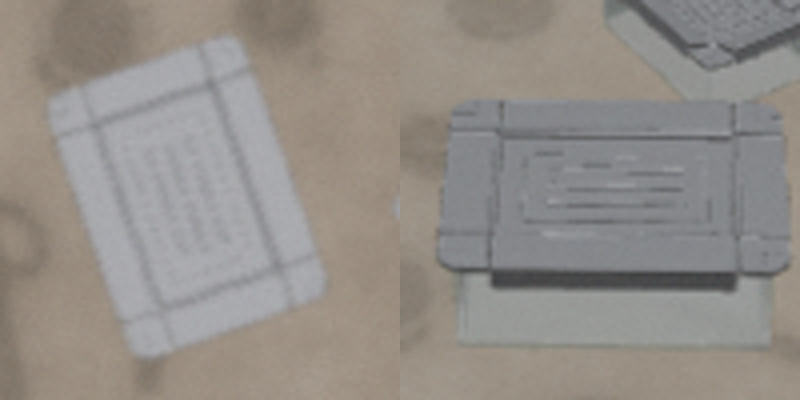

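All four sections now lie flush: the shading is even, and the corners are still at crop (46,98), (243,36), (328,290) and (130,357). The box has not moved, so I hand in.

```bash
python3 -c "
from rig import hand_in;print(hand_in())"
```

```text
the job is handed in; nothing more can be done
None
```

The job is handed in at about 8 s on the clock: all four rim sections look clicked shut in the last pictures, and the box stands where it was; the judge's verdict was not shown.

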